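# Fetch the jammed coverslip box from the low bay with a trigger reacher

## Task

The pale blue coverslip box has slid deep into one of the two low bays of the small desk stand and is jammed under a sprung keeper: with the reacher, squeeze the trigger until its jaws hold the box firmly but gently (more than 13 N breaks the glass inside) and draw it out until all of it lies flat on the open desk, at least 2 cm in front of the stand. Then let the trigger spring open and leave the reacher lying flat on the desk. Never touch the box with the gripper, do not ram the box or the stand, and leave the eraser and everything else where it is.

Things in the scene. Friction and masses are not known exactly. Their poses are not given: they have to be found in the camera images.
- reacher: Orange and black reacher, 225 x 62 x 34 mm, 0.36 kg, lying flat; used lying flat, underside on or a few mm over the desk. Origin on its underside, below the middle of the grip and near its centre of mass; x points forward to the jaws, z up. Head with the jaws: x = 105 to 123 mm, y = -31 to 31 mm, 18 mm high; jaws are 2 to 13 mm over the underside
- reacher_grip (a point): middle of the grip, 18 mm above the reacher's origin. Fixed orange plate: outer face at the reacher's y = +29 mm; red trigger plate: outer face at y = -29 mm when released; both span x = -22 to 22, z = 4 to 34 mm. A gripper pointing down takes both plates and squeezes the trigger by closing further; the tool then shifts to its -y by half the travel. Do not press it on the desk
- trigger (a joint): trigger travel, m: 0 released, 0.018 fully squeezed. Return spring: 6 N at 0, plus 0.4 N per mm. The moving jaw flexes (about 2 N per mm at its pad): once the box is between both jaws, each further mm of trigger adds about 4 N on the box and 7 N on the trigger. So the squeeze on the box is a little over half of the force on the trigger beyond the return spring
- jaw: springy tip of the moving jaw, 40 mm long, x along it to its round pad (38 mm from its origin). The jaw swings level about a pivot in the head; its pad, at the reacher's x = 170 mm, is at y = -32 mm when released (jaws 52 mm apart) and closes about 2 mm per mm of trigger; it meets a 30 mm thing lying on the fixed jaw at about 11 mm of trigger
- reacher_throat (a point): front face of the head between the jaws, at the reacher's x = 123, y = 0, z = 8 mm; the fixed jaw runs from here to x = 180 mm with its flat inner face at y = +20 mm
- box_center (a point): centre (half-way up) of the pale blue coverslip box, 30 x 60 x 18 mm, about 0.1 kg, lying flat; its own y axis runs along the 60 mm length (roughly in and out of the bay, either way round), x along the 30 mm width, z up
- box: the same coverslip box: origin at the centre of its underside, axes as for its centre
- eraser_center (a point): centre of the pink eraser, 18 x 34 x 11 mm, in the other bay; stays there
- stand: low wooden stand, 145 mm deep (x), 260 mm wide (y), 56 mm high, fixed. Origin on the desk, mid-width, 85 mm behind its open front (front plane x = -85 mm); x points into the bays. Two bays, 42 mm high and 118 mm wide, centred at y = +63 and -63 mm, closed at the back (x = 52 mm); 8 mm walls. The box's near end lies 20 to 40 mm inside the front
- keeper_left (a joint): height, m, of the sprung keeper under the roof of the bay at +y above its lowest place, where its round foot is 14 mm over the desk (jaws pass below it); the foot, 22 mm wide, sits at the stand's x = -35 mm, on the bay's centre line. On the 18 mm box it reads 0.004 and presses with about 3 N, so that drawing the box takes some 4 to 6 N
- keeper_right (a joint): the same for the keeper of the bay at -y
- lens_case: black lens case, 52 x 52 x 30 mm, bystander
- stapler: black stapler, 135 x 32 x 40 mm, bystander
- calculator: dark calculator, 140 x 82 x 16 mm, bystander

How it is judged (in metres and radians):
On the way, in this order (a step that is already met when the one before it is completed fails the run):
1. the reacher's jaw squeezes the box while it is still deep in its bay (x of box_center in the frame of stand above -0.05 m and contact force between jaw and box above 2.5 N), for 0.2 s.
2. the box, held in the squeezed jaws, has been drawn wholly out in front of the stand (x of box_center in the frame of stand below -0.13 m and contact force between jaw and box above 1 N), for 0.1 s.
At the end, for the whole second after the job is handed in: The box lies flat and still on the desk, wholly in front of the stand (centre at least 45 mm before its front plane); trigger released (under 3 mm), jaw not pressing on the box; the reacher lies flat and still on the desk; the eraser is within 15 mm of its start (x of box_center in the frame of stand below -0.13 m and height (world z) of box_center between 0.005 and 0.013 m and angle between box's own z axis and vertical below 0.1 rad and linear speed of box below 0.01 m/s and value of joint trigger below 0.003 m and contact force between jaw and box below 0.3 N and height (world z) of reacher between -0.005 and 0.008 m and angle between reacher's own z axis and vertical below 0.15 rad and linear speed of reacher below 0.02 m/s and distance of eraser_center from where it was at the start of the episode below 0.015 m); the robot touches nothing.
It fails at once if the jaw squeezes the box with more than 13 N (contact force between jaw and box above 13 N).
It fails at once if the robot touches the box itself (contact force between any of the fingers, the arm and box above 0.5 N).
It fails at once if the box is rammed into the stand (more than 18 N) (contact force between box and stand above 18 N).
It fails at once if the reacher or the robot rams the stand (more than 18 N) (contact force between any of reacher, the arm, the fingers and stand above 18 N).
It fails at once if a bystander is shoved aside (more than 25 mm) (distance of any of eraser_center, lens_case, stapler, calculator from where it was at the start of the episode above 0.025 m).
It also fails if it takes over 64 s, if anything falls off the work surface, if the arm or the gripper's body presses on something with over 40 N, if the wrist force passes 120 N, or if a joint passes its speed limit or range.

## Robot

A 6-joint arm with a two-finger parallel gripper is mounted at the origin on a cart in front of the work surface, level with it; the furniture and walls round the work are solid. World frame = base frame: x ahead of the robot, y to its left, z up, the work surface at z = 0. Lengths are in mm, angles in rad, forces in N, time in s.
With the tool pointing down it reaches from about 350 to 775 mm from the base axis. Payload 7.3 kg.
Tool frame: the origin (TCP) lies between the finger pads; the fingertips stand bot.tips_ahead ahead of it and the grasp point (between the pads) lies 6 mm ahead of it (bot.tips_ahead is the distance from the TCP to the fingertips, in mm); z points along the fingers, y is the line along which they close (so a half turn about z gives the same grasp; the last joint's range is limited). The gripper opens to 92 mm and grips with 3 to 60 N. Pads are 19 mm wide; open, the fingers measure 130 mm over their backs; the gripper's body (75 mm by 190 mm) begins 47 mm behind the grasp point.
Start: joints at [1.058, 0.342, 1.524, -0, 1.275, -0.146], TCP at [188.267, 490.1, 251.741] pointing down, gripper open.
Joint ranges: [-2.53, 2.53], [-0.77, 2.02], [0.04, 2.7], [-1, 4.14], [0.28, 2.66], [-3.11, 3.11]. Speed limits (rad/s): [2.57, 2.57, 3.14, 3.14, 3.14, 3.14].

## Interface

Orientations are given as [roll, pitch, yaw] about the fixed x, y, z axes, in that order (R = Rz(yaw) Ry(pitch) Rx(roll)).
In Python, from plant import bot gives the robot as it stands. The module is installed in compiled form; this text tells all that it offers.
- The arm moves only by the tool step_arm, never from a script. Its argument "targets" is one flat list of numbers, 7 for each row, row after row: the opening, from 0 (shut) to 1 (fully open), then the shift along the tool's x, y, z each as a share of 100 mm, from -1 to 1, then the turn, a rotation vector about the tool's x, y, z each as a share of pi/4 rad, from -1 to 1. A call has 1 to 20 rows; each row is the pose to reach, as a shift and turn from the pose commanded when the call began, along the tool's axes at that moment; what a row does not reach only later rows make up. A row lasts 1/8 s, in which the tool goes at most 62.5 mm and 10.7 degrees, less where a joint would pass 70% of its speed; a pose out of reach is approached as far as the arm can. A call with a number of a shift or a turn outside -1 to 1 is refused whole. A call with a gripper value outside its range is refused whole. The fingers move at their own pace and stop on an object; the grip force is fixed at half the most. Time passes only in rows, so rows that repeat a pose let the fingers close. It gives the time, the measured TCP pose, the force, the opening and the grip force at its end, in the units of the state.
- bot.get_obs(): the state, without advancing time (a new reading comes with each control period).
- bot.capture(name): name is "scene" or "side" or "wrist"; returns (picture, depth): 400x640x3 uint8, blue, green, red; 400x640 float32, mm along the optical axis (not along the pixel's ray), 0 where there is no reading.
- bot.camera_info(name): a dict with "fx", "fy", "cx", "cy" (pixels), "k1" (the pictures are not rectified: a ray, as slopes to the right and down, at radius r is drawn at 1 + k1 r^2 times it, then the intrinsics apply), "camera_from_world" (4x4, takes a point from world to camera coordinates); the wrist camera has in their place "hand_eye" (4x4, takes a point from camera to tool coordinates, whose origin is the TCP and whose axes are the flange's). Camera axes: x right, y down, z forward; pixel columns grow to the right and rows downward; lengths in mm; the calibration is good to about 2 mm. A picture is of the moment at which its call begins: read the wrist's pose just before it. camera_info takes no time and is no camera call.
- bot.close_job(): hands the job in; it is judged then, once.
The state is a dict: "time": time; "joint_positions": joint angles; "dq": joint speeds; "tau": joint torques, N m; "tool_pos": TCP position; "tcp_rot": TCP orientation; "contact_force": force on the tool from outside, world axes, zero at the start; "moment": the same for the moment, N m; "grip_width": finger opening in mm; "finger_force": force on a finger pad.
Only numpy, scipy, OpenCV 4.12 (cv2) and the standard library are available. Lean on these libraries where they do the work, as an engineer would, in place of code of your own. Each camera call takes 0.05 s, during which the arm holds its last target. There are 200 camera calls.

## Working session

There is one attempt and no reset: what is moved stays moved. The work goes in short steps, Python scripts to look and compute and a tool call to move; the robot and the scene stay as the last step left them, time stands still between calls to the robot, and variables do not carry over. Pictures are saved under pics/ and viewed, at most 10 in all, crops included, and the job is handed in when it is done.

Besides the shell and the picture viewer there is one more tool, called after ">>>" as name(argument=value, ...) on one line, values as JSON. step_arm: Moves the arm, as the interface text tells. Shift numbers are shares of 100 mm and turn numbers shares of pi/4 rad, none past 1 either way. Its arguments: {"type":"object","properties":{"targets":{"type":"array"}},"required":["targets"]}

```bash
mkdir -p pics
cat > h.py <<'E'
import numpy as np, cv2
from scipy.spatial.transform import Rotation as R
from plant import bot
def K(i): return np.array([[i["fx"],0,i["cx"]],[0,i["fy"],i["cy"]],[0,0,1.]]), np.array([i["k1"],0,0,0,0])
def pose(o): 
    T=np.eye(4); T[:3,:3]=R.from_euler('xyz',o["tcp_rot"]).as_matrix(); T[:3,3]=o["tool_pos"]; return T
def world_from_cam(name,o=None):
    i=bot.camera_info(name)
    if name=="wrist": return pose(o)@np.array(i["hand_eye"])
    return np.linalg.inv(np.array(i["camera_from_world"]))
def grab(name,f):
    o=bot.get_obs(); p,d=bot.capture(name); W=world_from_cam(name,o)
    cv2.imwrite(f"pics/{f}.png",p); np.savez(f"pics/{f}.npz",p=p,d=d,W=W); return p,d,W
def slopes(name,uv):
    k,dc=K(bot.camera_info(name)); return cv2.undistortPoints(np.array(uv,float).reshape(-1,1,2),k,dc).reshape(-1,2)
def onplane(name,W,uv,z):
    s=slopes(name,uv); r=np.c_[s,np.ones(len(s))]@W[:3,:3].T; c=W[:3,3]
    return c+r*((z-c[2])/r[:,2])[:,None]
def cloud(name,d,W):
    v,u=np.mgrid[0:400,0:640]; s=slopes(name,np.c_[u.ravel(),v.ravel()])
    P=np.c_[s,np.ones(len(s))]*d.ravel()[:,None]
    return (P@W[:3,:3].T+W[:3,3]).reshape(400,640,3)
def proj(name,W,P):
    k,dc=K(bot.camera_info(name)); C=np.linalg.inv(W)
    return cv2.projectPoints(np.array(P,float),cv2.Rodrigues(C[:3,:3])[0],C[:3,3],k,dc)[0].reshape(-1,2)
E
python3 - <<'E'
from h import *
o=bot.get_obs(); print({k:np.round(v,3) for k,v in o.items()},bot.tips_ahead)
for n in("scene","side","wrist"):
    p,d,W=grab(n,n+"0"); print(n,np.round(W,3).tolist(),(d>0).mean())
a=cv2.imread("pics/scene0.png");b=cv2.imread("pics/side0.png");cv2.imwrite("pics/v0.png",cv2.resize(np.vstack([a,b]),(480,600)))
E
```

```text
{'time': np.float64(0.0), 'joint_positions': array([ 1.058,  0.343,  1.525,  0.   ,  1.275, -0.146]), 'dq': array([ 0.002, -0.   ,  0.001, -0.001,  0.   ,  0.001]), 'tau': array([-3.0000e-03, -4.3125e+01, -2.4422e+01,  7.1000e-02,  5.6000e-02,
       -0.0000e+00]), 'tool_pos': array([188.059, 489.781, 251.061]), 'tcp_rot': array([-3.14 , -0.   ,  2.775]), 'contact_force': array([-0.092,  0.011, -0.099]), 'moment': array([0.042, 0.015, 0.002]), 'finger_force': np.float64(0.0), 'grip_width': np.float64(91.986)} 25.0
scene [[0.508, -0.609, 0.609, -34.4], [-0.861, -0.376, 0.342, -131.806], [0.021, -0.698, -0.716, 768.548], [0.0, 0.0, 0.0, 1.0]] 0.94898046875
side [[-0.762, -0.351, 0.544, -330.535], [-0.648, 0.399, -0.649, 1321.959], [0.011, -0.847, -0.531, 929.164], [0.0, 0.0, 0.0, 1.0]] 0.91605078125
wrist [[0.359, 0.901, 0.244, 121.237], [0.933, -0.346, -0.095, 514.834], [-0.001, 0.262, -0.965, 383.397], [0.0, 0.0, 0.0, 1.0]] 0.996078125
```

View pics/scene0.png

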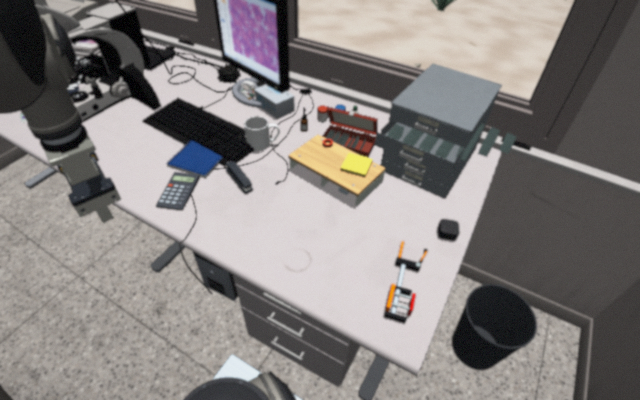

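View pics/side0.png

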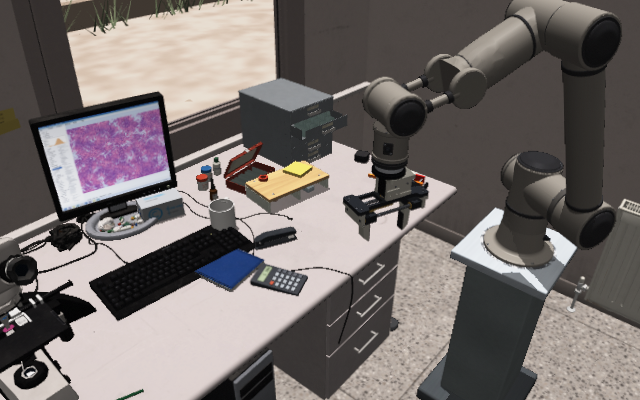

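The scene view shows the stand at about (335,168), with its open front facing down-left. The reacher's grip is at (401,302) and its jaws at (412,250). The lens case is at (448,229), the stapler at (238,176) and the calculator at (178,190). The side view shows the stand's top at (288,180), with the gripper hiding the reacher. Next I measure with depth.

Run:
```python
from h import *
for n in("scene","side"):
    z=np.load(f"pics/{n}0.npz"); P=cloud(n,z["d"],z["W"]); hsv=cv2.cvtColor(z["p"],cv2.COLOR_BGR2HSV)
    roi=np.zeros((400,640),bool)
    if n=="scene": roi[120:210,280:390]=1
    else: roi[155:215,240:335]=1
    m=roi&(abs(P[...,2]-56)<5)
    Q=P[m]; (c,s,a)=cv2.minAreaRect(Q[:,:2].astype(np.float32)); print(n,"stand top",m.sum(),np.median(Q[:,2]),c,s,a)
    print(cv2.boxPoints((c,s,a)).round())
    if n=="scene":
        r2=np.zeros((400,640),bool); r2[235:325,380:432]=1
        m=r2&(P[...,2]>4)&(P[...,2]<60)
        for nm,h in(("orange",(hsv[...,0]>8)&(hsv[...,0]<22)&(hsv[...,1]>150)),("red",((hsv[...,0]<5)|(hsv[...,0]>172))&(hsv[...,1]>150))):
            mm=r2&h&(hsv[...,2]>90); 
            for t,b in(("grip",280),("jaw",0)):
                k=mm.copy(); 
                if t=="grip": k[:280]=0
                else: k[272:]=0
                if k.sum(): print(nm,t,k.sum(),np.median(P[k],0).round(),P[k].min(0).round(),P[k].max(0).round())
        g=P[m]; print("reacher",g.shape,cv2.minAreaRect(g[:,:2].astype(np.float32)))
        lc=P[215:245,435:465]; lc=lc[(lc[...,2]>20)&(lc[...,2]<40)]; print("lens",lc.mean(0))
a=cv2.imread("pics/scene0.png"); x=cv2.resize(a[225:330,370:470],None,fx=5.5,fy=5.5,interpolation=cv2.INTER_CUBIC); w=cv2.imread("pics/wrist0.png")
cv2.imwrite("pics/v1.png",cv2.resize(w,None,fx=1,fy=1))
```

```text
scene stand top 2271 54.179033950137296 (815.5247802734375, 233.05702209472656) (270.5367126464844, 300.67303466796875) 86.34451293945312
[[657. 108.]
 [957.  88.]
 [974. 358.]
 [674. 378.]]
orange grip 102 [424. -78.  33.] [ -34. -132.   15.] [461. -69. 769.]
orange jaw 28 [576. -49.  11.] [ 552. -105.   10.] [604. -43.  15.]
red grip 47 [ 434. -125.   32.] [ 415. -130.   28.] [ 458. -120.   36.]
reacher (1042, 3) ((498.8446044921875, -87.92227935791016), (222.2980194091797, 67.00425720214844), 8.047262191772461)
lens [ 698.75748811 -133.21091903   27.44005796]
side stand top 1385 55.87850161666654 (817.3405151367188, 218.81625366210938) (287.62750244140625, 295.2556457519531) 81.07748413085938
[[649. 100.]
 [941.  54.]
 [985. 338.]
 [694. 384.]]
```

View pics/v1.png

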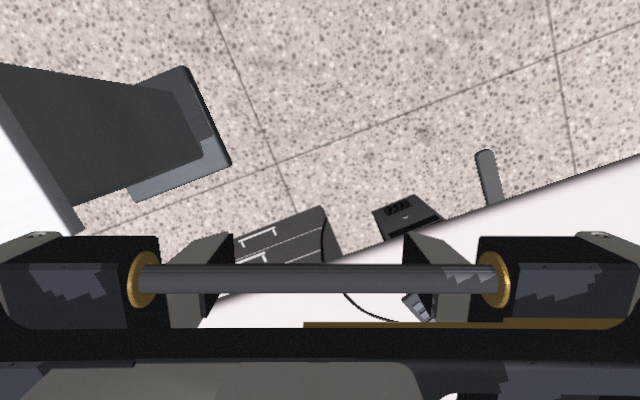

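The wrist camera sees only the floor, the desk edge and the fingers, which is no use yet. I'll refine the stand and the reacher with colour masks.

Run:
```python
from h import *
print(np.round(bot.camera_info("wrist")["hand_eye"],3).tolist(), bot.camera_info("wrist")["fx"])
for n in("scene","side"):
    z=np.load(f"pics/{n}0.npz"); P=cloud(n,z["d"],z["W"]); hsv=cv2.cvtColor(z["p"],cv2.COLOR_BGR2HSV)
    h,s,v=[hsv[...,i] for i in range(3)]
    roi=np.zeros((400,640),np.uint8)
    if n=="scene": roi[130:210,285:390]=1
    else: roi[155:215,242:332]=1
    m=((h>12)&(h<32)&(s>60)&(v>110)&(roi>0)).astype(np.uint8)
    m=cv2.morphologyEx(m,cv2.MORPH_OPEN,np.ones((3,3)))
    c=max(cv2.findContours(m,0,1)[0],key=cv2.contourArea); hull=cv2.convexHull(c)
    W=z["W"]; q=onplane(n,W,hull.reshape(-1,2),56)[:,:2].astype(np.float32)
    r=cv2.minAreaRect(q); print(n,r,cv2.boxPoints(r).round(1).tolist())
z=np.load("pics/scene0.npz");p=z["p"]
P=cloud("scene",z["d"],z["W"]); hsv=cv2.cvtColor(p,cv2.COLOR_BGR2HSV)
S=proj("scene",z["W"],[[450,-100,34]]); print(S)
x=cv2.resize(p[225:330,375:465],None,fx=5.5,fy=5.5,interpolation=cv2.INTER_CUBIC); 
s=np.load("pics/side0.npz")["p"]; y=cv2.resize(s[150:215,235:340],None,fx=5,fy=5,interpolation=cv2.INTER_CUBIC)
y2=cv2.resize(p[125:210,280:395],None,fx=2.6,fy=2.6,interpolation=cv2.INTER_CUBIC)
o=np.zeros((600,800,3),np.uint8);x=x[:577,:495]; o[:x.shape[0],:x.shape[1]]=x; o[:y2.shape[0],495:495+y2.shape[1]]=y2
y=cv2.resize(s[150:215,235:340],(300,186),interpolation=cv2.INTER_CUBIC); o[300:486,495:795]=y
cv2.imwrite("pics/v2.png",o)
```

```text
[[-0.0, -0.965, -0.262, 71.436], [1.0, -0.0, -0.0, -0.785], [0.0, -0.262, 0.965, -132.255], [0.0, 0.0, 0.0, 1.0]] 313.0857993257941
scene ((750.0354614257812, 233.17822265625), (260.6781921386719, 158.52053833007812), 81.36505126953125) [[652.0999755859375, 116.19999694824219], [808.7999877929688, 92.4000015258789], [848.0, 350.1000061035156], [691.2000122070312, 373.8999938964844]]
side ((754.6649169921875, 240.08807373046875), (262.17022705078125, 156.40174865722656), 81.13355255126953) [[657.2000122070312, 122.5999984741211], [811.7000122070312, 98.5], [852.0999755859375, 357.6000061035156], [697.5999755859375, 381.70001220703125]]
[[403.93692534 291.60262733]]
```

View pics/v2.png

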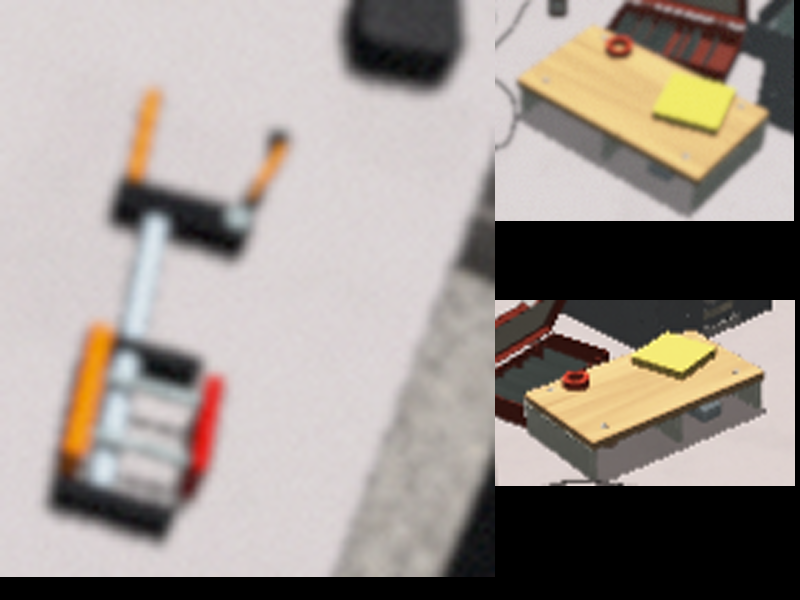

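The stand's front faces the robot, from about (655,119) to (694,378), with stand yaw about -0.15. The reacher lies at yaw of about +0.1, with its grip near (430,-102). The thing in the right-hand bay is at v2 (660,165). I'll go and look into the bays.

```bash
cat >> h.py <<'E'
def plan(xyz,yaw,tilt=0,cmd=None):
    """segments (shift, turn shares) from current/commanded pose to target; tilt leans tool z ahead (away from tool x)"""
    T=pose(bot.get_obs()) if cmd is None else cmd
    D=(R.from_euler('z',yaw)*R.from_euler('x',np.pi)*R.from_euler('y',-tilt))
    A=R.from_matrix(T[:3,:3]); dv=(A.inv()*D).as_rotvec(); dp=np.array(xyz)-T[:3,3]
    n=1
    while True:
        o=[]
        for k in range(n):
            Ak=A*R.from_rotvec(dv*k/n); o.append(np.r_[Ak.inv().apply(dp/n)/100,dv/n/(np.pi/4)])
        if abs(np.array(o)).max()<=1: break
        n+=1
    print(n,"seg"); print(np.array(o).round(3))
    return D
E
python3 - <<'E'
from h import *
D=plan([574,264,63],2.99,0.61); print(D.as_matrix().round(2))
plan([574,264,150],2.99,0)
E
```

```text
5 seg
[[-0.882 -0.144  0.376 -0.017 -0.155 -0.053]
 [-0.824 -0.186  0.478 -0.017 -0.155 -0.053]
 [-0.751 -0.226  0.571 -0.017 -0.155 -0.053]
 [-0.666 -0.263  0.654 -0.017 -0.155 -0.053]
 [-0.571 -0.298  0.726 -0.017 -0.155 -0.053]]
[[-0.81  0.15  0.57]
 [ 0.12  0.99 -0.09]
 [-0.57  0.   -0.82]]
5 seg
[[-0.882 -0.145  0.202 -0.    -0.    -0.055]
 [-0.875 -0.183  0.202 -0.    -0.    -0.055]
 [-0.867 -0.22   0.202 -0.    -0.    -0.055]
 [-0.856 -0.257  0.202 -0.    -0.    -0.055]
 [-0.845 -0.294  0.202 -0.    -0.    -0.055]]
```

>>> step_arm(targets=[1, -0.44, -0.07, 0.19, -0.01, -0.08, -0.03, 1, -0.88, -0.14, 0.38, -0.02, -0.155, -0.05])

```text
time: 0.4
tool_pos: [266.1, 445.0, 213.2]
tcp_rot: [3.128, 0.124, 2.815]
contact_force: [0.6, -0.0, -0.3]
grip_width: 91.9
finger_force: 0.0
```

>>> step_arm(targets=[1, -0.41, -0.09, 0.24, -0.01, -0.08, -0.03, 1, -0.82, -0.19, 0.48, -0.02, -0.155, -0.05])

```text
time: 0.65
tool_pos: [343.1, 399.2, 175.2]
tcp_rot: [3.119, 0.246, 2.852]
contact_force: [0.3, 0.1, -0.4]
grip_width: 91.7
finger_force: 0.0
```

>>> step_arm(targets=[1, -0.37, -0.11, 0.28, -0.01, -0.08, -0.03, 1, -0.75, -0.23, 0.57, -0.02, -0.155, -0.05])

```text
time: 0.9
tool_pos: [419.9, 353.7, 137.6]
tcp_rot: [3.115, 0.369, 2.89]
contact_force: [-0.3, -0.3, -0.1]
grip_width: 91.8
finger_force: 0.0
```

>>> step_arm(targets=[1, -0.33, -0.13, 0.33, -0.01, -0.08, -0.03, 1, -0.67, -0.26, 0.65, -0.02, -0.155, -0.05])

```text
time: 1.15
tool_pos: [497.1, 308.6, 100.2]
tcp_rot: [3.116, 0.491, 2.93]
contact_force: [1.7, 0.7, -0.1]
grip_width: 92.0
finger_force: 0.0
```

>>> step_arm(targets=[1, -0.28, -0.15, 0.36, -0.01, -0.08, -0.03, 1, -0.57, -0.3, 0.73, -0.02, -0.155, -0.05, 1, -0.57, -0.3, 0.73, -0.02, -0.155, -0.05, 1, -0.57, -0.3, 0.73, -0.02, -0.155, -0.05])

```text
time: 1.65
tool_pos: [580.2, 267.9, 74.3]
tcp_rot: [3.127, 0.584, 2.973]
contact_force: [-0.5, -0.9, 0.8]
grip_width: 91.9
finger_force: 0.0
```

Run:
```python
from h import *
o=bot.get_obs(); print(o["time"],o["tool_pos"],o["tcp_rot"],o["dq"].round(3))
grab("wrist","w1")
```

```text
1.65 [580.23800857 267.92417656  74.2520341 ] [3.12685258 0.58383187 2.97253831] [ 0.021 -0.015  0.008  0.    -0.002 -0.   ]
```

View pics/w1.png

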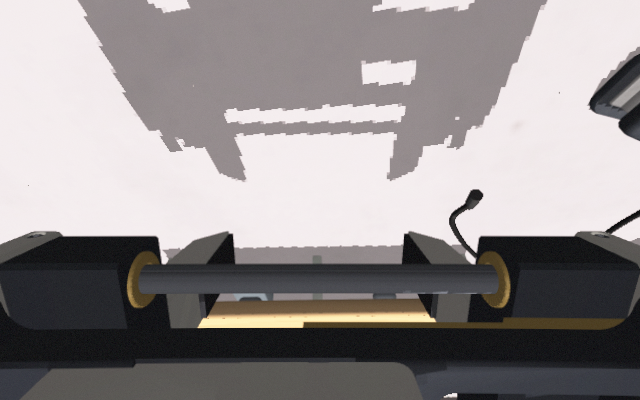

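The wrist view is upside down (image down = forward). The bays appear at rows 265–300 behind the fingers, with a pale blue box at about (253,297) in the right-hand (-y) bay. I'll tilt further to clear the fingers.

Run:
```python
from h import *
plan([585,250,112],2.99,1.05)
```

```text
1 seg
[[-0.273 -0.169 -0.27   0.003 -0.593 -0.019]]
```

>>> step_arm(targets=[1, -0.1, -0.08, -0.14, 0, -0.2, 0, 1, -0.2, -0.17, -0.27, 0, -0.4, 0, 1, -0.27, -0.17, -0.27, 0, -0.59, -0.02, 1, -0.27, -0.17, -0.27, 0, -0.59, -0.02, 1, -0.27, -0.17, -0.27, 0, -0.59, -0.02])

```text
time: 2.33
tool_pos: [634.4, 266.8, 210.8]
tcp_rot: [3.135, 0.779, 2.991]
contact_force: [-0.1, 1.2, 1.0]
grip_width: 91.8
finger_force: 0.0
```

Run:
```python
from h import *
p,d,W=grab("wrist","w2"); print(W[:3,3],W[:3,2])
cv2.imwrite("pics/w2v.png",cv2.resize(p[20:260,160:480],None,fx=2.4,fy=2.4,interpolation=cv2.INTER_CUBIC))
```

```text
[491.20306186 287.04313734 255.13804622] [ 0.85564757 -0.1235824  -0.50258794]
```

View pics/w2v.png

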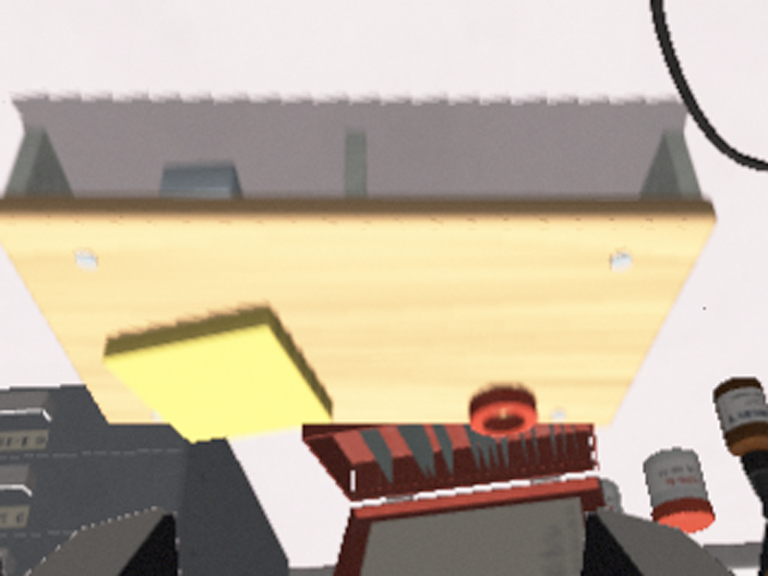

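The view now shows the whole stand, upside down. The front top edge runs from crop (0,208) to (714,213). The box's near end is at crop (165–240, 163–195) in the -y bay. I'll measure from depth and these pixels.

Run:
```python
from h import *
z=np.load("pics/w2.npz"); W=z["W"]; d=z["d"]; P=cloud("wrist",d,W); p=z["p"]
f=lambda L:np.array(L,float)/2.4+[160,20]
print("front top corners",onplane("wrist",W,f([(2,205),(714,210)]),56).round(1).tolist())
print("top back R",onplane("wrist",W,f([(612,422)]),56).round(1).tolist())
print("divider base front/roof",onplane("wrist",W,f([(357,130)]),0).round(1).tolist())
hsv=cv2.cvtColor(p,cv2.COLOR_BGR2HSV)
v0,v1,u0,u1=84,104,222,266
for v in range(86,103,2): print(v,[tuple(P[v,u].round().astype(int)) for u in (230,240,250,256)],hsv[v,240])
# box top cluster
sub=P[v0:v1,u0:u1]; m=(abs(sub[...,2]-18)<3); q=sub[m]; print(len(q),q.mean(0))
print(cv2.minAreaRect(q[:,:2].astype(np.float32)))
top=(abs(P[...,2]-56)<4)&(np.arange(400)[:,None]>100)&(np.arange(400)[:,None]<200); print("topz",np.median(P[top],0))
# second view of front edge: jag scan in scene not needed; side faces of box per row
for v in range(88,102,2):
    r=hsv[v,215:275,1].astype(int); print(v,r[::2])
```

```text
front top corners [[655.5, 132.8, 56.0], [694.7, 375.9, 56.0]]
top back R [[836.7, 358.0, 56.0]]
divider base front/roof [[686.4, 250.6, 0.0]]
86 [(np.int64(689), np.int64(171), np.int64(-1)), (np.int64(692), np.int64(180), np.int64(-2)), (np.int64(691), np.int64(191), np.int64(0)), (np.int64(691), np.int64(197), np.int64(1))] [176  13 140]
88 [(np.int64(689), np.int64(171), np.int64(2)), (np.int64(691), np.int64(181), np.int64(2)), (np.int64(691), np.int64(191), np.int64(4)), (np.int64(692), np.int64(197), np.int64(4))] [150   4 120]
90 [(np.int64(689), np.int64(172), np.int64(5)), (np.int64(691), np.int64(181), np.int64(5)), (np.int64(690), np.int64(192), np.int64(7)), (np.int64(692), np.int64(197), np.int64(5))] [101  19 107]
92 [(np.int64(688), np.int64(172), np.int64(9)), (np.int64(690), np.int64(182), np.int64(9)), (np.int64(691), np.int64(192), np.int64(10)), (np.int64(693), np.int64(197), np.int64(8))] [103  21 107]
94 [(np.int64(689), np.int64(173), np.int64(11)), (np.int64(690), np.int64(182), np.int64(12)), (np.int64(691), np.int64(192), np.int64(12)), (np.int64(694), np.i
[... 1013 characters left out ...]
 262.42550901  54.96543012]
88 [14 16 14 12 16 12 14 14 10  6  8  6  2  4  6  4  6  6  7  7  9 10 17 17
 16 12 16 18 14 14]
90 [16 14 16 16 14 14 13 11 13 11 14 14 19 19 19 20 24 27 25 29 29 19 14 18
 14 14 14 14 14 14]
92 [19 16 14 16 16 16 10 25 26 21 21 21 21 28 26 25 23 25 23 28 28 24 12 17
 14 16 16 14 14 16]
94 [16 17 16 14 16 16  8 23 21 28 23 27 23 24 25 25 20 25 22 22 25 27  6 14
 14 12 14 17 12 16]
96 [18 14 16 14 16 16 13 22 24 25 22 26 20 18 24 24 26 26 23 27 25 27  8 14
 16 16 14 14 16 16]
98 [18 16 16 18 16 16 17 25 23 22 21 23 27 24 25 22 25 25 24 22 25 24 25 15
 12 16 16 14 14 14]
100 [29 29 27 27 27 29  7  2  4  4  4  0  4  2  4  2  2  2  2  4  6 19 23 26
 27 25 27 23 29 27]
```

Run:
```python
from h import *
z=np.load("pics/scene0.npz"); W=z["W"]
f=lambda L:np.array(L,float)/5.5+[375,225]
g=onplane("scene",W,f([(105,328),(75,463),(216,378),(197,488)]),34); print(g.round(1).tolist())
j=onplane("scene",W,f([(153,92),(137,180)]),13); print(j.round(1).tolist())
h=onplane("scene",W,f([(128,183),(247,213)]),18); print(h.round(1).tolist())
plan([600,200,220],3.1,0.3)
plan([400,-100,200],3.24,0)
```

```text
[[455.4, -73.8, 34.0], [391.8, -87.1, 34.0], [456.9, -122.2, 34.0], [406.4, -132.9, 34.0]]
[[600.8, -43.1, 13.0], [549.3, -55.3, 13.0]]
[[541.7, -52.9, 18.0], [554.1, -105.0, 18.0]]
1 seg
[[ 0.129 -0.716 -0.232 -0.062  0.614 -0.119]]
4 seg
[[ 0.337 -0.994 -0.298 -0.028  0.248 -0.075]
 [ 0.448 -0.965 -0.244 -0.028  0.248 -0.075]
 [ 0.544 -0.931 -0.168 -0.028  0.248 -0.075]
 [ 0.621 -0.894 -0.074 -0.028  0.248 -0.075]]
```

>>> step_arm(targets=[1, 0.17, -0.5, -0.15, -0.01, 0.12, -0.04, 1, 0.34, -0.99, -0.3, -0.03, 0.25, -0.075, 1, 0.34, -0.99, -0.3, -0.03, 0.25, -0.075])

```text
time: 2.75
tool_pos: [574.3, 173.8, 207.6]
tcp_rot: [-3.126, 0.58, 3.063]
contact_force: [0.3, -0.1, -0.8]
grip_width: 91.6
finger_force: 0.0
```

Run:
```python
from h import *
plan([395,-108,200],3.36,0)
```

```text
3 seg
[[ 0.451 -0.987 -0.25  -0.043  0.243 -0.124]
 [ 0.586 -0.929 -0.183 -0.043  0.243 -0.124]
 [ 0.7   -0.861 -0.089 -0.043  0.243 -0.124]]
```

>>> step_arm(targets=[1, 0.22, -0.5, -0.12, -0.02, 0.12, -0.06, 1, 0.45, -0.99, -0.25, -0.04, 0.24, -0.12])

```text
time: 3.0
tool_pos: [526.1, 95.2, 204.7]
tcp_rot: [-3.104, 0.413, -3.131]
contact_force: [0.7, 0.1, -0.1]
grip_width: 92.3
finger_force: 0.0
```

>>> step_arm(targets=[1, 0.29, -0.47, -0.09, -0.02, 0.12, -0.06, 1, 0.59, -0.93, -0.18, -0.04, 0.24, -0.12])

```text
time: 3.25
tool_pos: [464.1, 1.9, 201.0]
tcp_rot: [-3.107, 0.222, -3.04]
contact_force: [0.7, 0.1, -0.1]
grip_width: 92.2
finger_force: 0.0
```

>>> step_arm(targets=[1, 0.35, -0.43, -0.05, -0.02, 0.12, -0.06, 1, 0.7, -0.86, -0.09, -0.04, 0.24, -0.12, 1, 0.7, -0.86, -0.09, -0.04, 0.24, -0.12, 1, 0.7, -0.86, -0.09, -0.04, 0.24, -0.12])

```text
time: 3.75
tool_pos: [403.2, -89.1, 197.0]
tcp_rot: [-3.126, 0.034, -2.953]
contact_force: [-0.3, -0.4, -0.2]
grip_width: 91.4
finger_force: 0.0
```

Run:
```python
from h import *
o=bot.get_obs(); print(o["tool_pos"],o["tcp_rot"],o["joint_positions"].round(2))
p,d,W=grab("wrist","w3")
def q(yaw,xy): 
    P=np.array([[-22,29,34],[22,29,34],[22,-29,34],[-22,-29,34],[105,31,18],[105,-31,18],[180,20,13],[170,-32,13],[0,0,34]],float)
    M=R.from_euler('z',yaw).as_matrix(); return P@M.T+[*xy,0]
for a in proj("wrist",W,q(.22,(429,-105))): cv2.circle(p,tuple(int(i) for i in a.clip(-999,999)),3,(0,255,0),1)
cv2.imwrite("pics/w3v.png",p)
```

```text
[403.24670066 -89.09612976 196.98623765] [-3.12618335  0.03415355 -2.95308488] [-0.41  0.18  1.92  0.01  1.01 -2.17]
```

View pics/w3v.png

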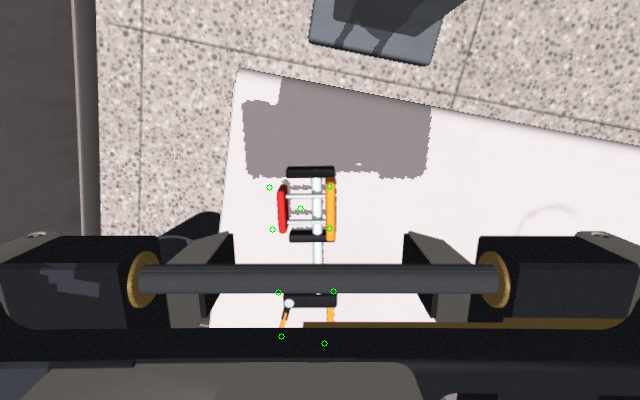

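The view shows the red trigger plate at u 277–288, rows 185–232 and the orange plate at u 326–336, rows 178–241. That is about 5 px right of my prediction, so I'll refine with wrist depth.

Run:
```python
from h import *
z=np.load("pics/w3.npz"); W=z["W"]; P=cloud("wrist",z["d"],W); hsv=cv2.cvtColor(z["p"],cv2.COLOR_BGR2HSV); h,s,v=[hsv[...,i] for i in range(3)]
roi=np.zeros((400,640),bool); roi[160:250,260:350]=1
for n,m in(("or",(h>7)&(h<25)),("red",(h<6)|(h>172))):
    k=roi&m&(s>120)&(v>80)
    q=P[k]; print(n,len(q),np.percentile(q[:,2],[5,50,95]).round(1))
    t=q[q[:,2]>np.percentile(q[:,2],95)-4]; r=cv2.minAreaRect(t[:,:2].astype(np.float32)); print(r,cv2.boxPoints(r).round().tolist())
    uv=np.argwhere(k)[:,::-1].astype(float); w=onplane("wrist",W,uv,34); r=cv2.minAreaRect(w[:,:2].astype(np.float32)); print(" plane34",r)
k=np.zeros((400,640),bool);k[290:308,280:340]=1; k&=(v<60)&(P[...,2]>8)&(P[...,2]<25); q=P[k]; r=cv2.minAreaRect(q[:,:2].astype(np.float32)); print("head",np.median(q[:,2]),r)
k=np.zeros((400,640),bool);k[242:262,310:328]=1;k&=(P[...,2]>8)&(P[...,2]<40)&(v>150); q=P[k]; print("rod",q.mean(0),np.polyfit(q[:,0],q[:,1],1))
```

```text
or 620 [23.5 32.6 34. ]
((392.1973876953125, -82.54017639160156), (133.53274536132812, 9.84319019317627), 12.347407341003418) [[326.0, -92.0], [328.0, -102.0], [458.0, -73.0], [456.0, -63.0]]
 plane34 ((424.868896484375, -75.66072082519531), (66.65899658203125, 10.064972877502441), 11.127741813659668)
red 397 [17.8 32.2 34. ]
((392.6011962890625, -118.13406372070312), (18.518634796142578, 132.0081787109375), 83.64447021484375) [[326.0, -120.0], [457.0, -135.0], [459.0, -116.0], [328.0, -102.0]]
 plane34 ((432.91485595703125, -122.09840393066406), (48.98648452758789, 9.767091751098633), 11.426094055175781)
head 16.888420717774324 ((542.1014404296875, -76.01126098632812), (17.319110870361328, 59.11528396606445), 11.270896911621094)
rod [481.59144816 -77.87850827  13.45492383] [   0.161076   -155.45133368]
```

Run:
```python
from h import *
z=np.load("pics/w3.npz"); P=cloud("wrist",z["d"],z["W"]); print("desk z",np.median(P[140:200,440:560,2]),np.median(P[300:320,360:400,2]))
plan([430,-98.5,80],3.339,0)
```

```text
desk z -0.7168766012972583 -0.6659252163198914
2 seg
[[-0.102 -0.064  0.59  -0.01   0.022 -0.005]
 [-0.111 -0.069  0.588 -0.01   0.022 -0.005]]
```

>>> step_arm(targets=[1, -0.1, -0.06, 0.3, -0.01, 0.02, 0, 1, -0.21, -0.13, 0.6, -0.02, 0.045, -0.01, 1, -0.21, -0.13, 1, -0.02, 0.045, -0.01, 1, -0.21, -0.13, 1, -0.02, 0.045, -0.01, 1, -0.21, -0.13, 1, -0.02, 0.045, -0.01])

```text
time: 4.42
tool_pos: [430.4, -98.5, 99.3]
tcp_rot: [-3.141, -0.0, -2.943]
contact_force: [-0.3, 0.3, 0.2]
grip_width: 92.0
finger_force: 0.0
```

Run:
```python
from h import *
plan([430,-98.5,31],3.339,0)
p,d,W=grab("wrist","w4")
z=np.load("pics/w4.npz"); P=cloud("wrist",d,W); hsv=cv2.cvtColor(p,cv2.COLOR_BGR2HSV); h,s,v=[hsv[...,i] for i in range(3)]
for n,m in(("or",(h>7)&(h<25)),("red",(h<6)|(h>172))):
    k=m&(s>120)&(v>80)&(P[...,2]>25)&(P[...,2]<38)
    q=P[k]
    if len(q)>20: print(n,len(q),cv2.minAreaRect(q[:,:2].astype(np.float32)))
```

```text
1 seg
[[ 0.004  0.001  0.683 -0.001 -0.001  0.002]]
or 1196 ((424.83282470703125, -75.8212890625), (59.40972900390625, 9.697855949401855), 11.465781211853027)
red 766 ((436.71746826171875, -123.21432495117188), (45.24705123901367, 8.560866355895996), 11.439737319946289)
```

>>> step_arm(targets=[1, 0, 0, 0.3, 0, 0, 0, 1, 0, 0, 0.5, 0, 0, 0, 1, 0, 0, 0.62, 0, 0, 0, 1, 0, 0, 0.68, 0, 0, 0, 1, 0, 0, 0.68, 0, 0, 0])

```text
time: 5.1
tool_pos: [430.1, -99.2, 30.7]
tcp_rot: [-3.141, -0.001, -2.944]
contact_force: [-0.6, -0.1, -0.6]
grip_width: 92.2
finger_force: 0.0
```

>>> step_arm(targets=[0.75, 0, 0, 0, 0, 0, 0, 0.65, 0, 0, 0, 0, 0, 0, 0.63, 0, 0, 0, 0, 0, 0, 0.6, 0, 0, 0, 0, 0, 0, 0.6, 0, 0, 0, 0, 0, 0, 0.6, 0, 0, 0, 0, 0, 0])

```text
time: 5.85
tool_pos: [429.6, -98.6, 30.4]
tcp_rot: [3.141, -0.002, -2.944]
contact_force: [-0.5, 4.8, 4.5]
grip_width: 54.8
finger_force: 9.6
```

Run:
```python
from h import *
o=bot.get_obs(); print(o["tool_pos"],o["moment"])
plan([455.4,216.2,33],np.pi-.12,0)
```

```text
[429.59819169 -98.6460257   30.43244002] [0.90958608 0.08888265 0.08440333]
4 seg
[[-0.218  0.759 -0.007 -0.    -0.001  0.101]
 [-0.157  0.774 -0.007 -0.    -0.001  0.101]
 [-0.095  0.784 -0.006 -0.    -0.001  0.101]
 [-0.032  0.789 -0.006 -0.    -0.001  0.101]]
```

>>> step_arm(targets=[0.6, 0, 0, -0.03, 0, 0, 0, 0.6, 0, 0, -0.03, 0, 0, 0, 0.6, -0.05, 0.19, -0.03, 0, 0, 0.02, 0.6, -0.11, 0.38, -0.03, 0, 0, 0.05, 0.6, -0.16, 0.57, -0.03, 0, 0, 0.075, 0.6, -0.22, 0.76, -0.03, 0, 0, 0.1, 0.6, -0.22, 0.76, -0.03, 0, 0, 0.1])

```text
time: 6.72
tool_pos: [436.4, -19.6, 33.1]
tcp_rot: [-3.141, -0.002, -3.021]
contact_force: [-0.2, 0.3, -4.1]
grip_width: 55.3
finger_force: 7.1
```

>>> step_arm(targets=[0.6, -0.04, 0.2, 0, 0, 0, 0.02, 0.6, -0.08, 0.4, 0, 0, 0, 0.05, 0.6, -0.12, 0.6, 0, 0, 0, 0.075, 0.6, -0.16, 0.77, 0, 0, 0, 0.1])

```text
time: 7.22
tool_pos: [443.4, 57.9, 33.1]
tcp_rot: [-3.141, -0.001, -3.102]
contact_force: [1.0, -0.1, -3.2]
grip_width: 55.4
finger_force: 7.1
```

>>> step_arm(targets=[0.6, -0.03, 0.2, 0, 0, 0, 0.02, 0.6, -0.05, 0.4, 0, 0, 0, 0.05, 0.6, -0.08, 0.6, 0, 0, 0, 0.075, 0.6, -0.1, 0.78, 0, 0, 0, 0.1, 0.6, -0.1, 0.78, 0, 0, 0, 0.1, 0.6, -0.1, 0.78, 0, 0, 0, 0.1])

```text
time: 7.98
tool_pos: [450.2, 135.7, 33.0]
tcp_rot: [-3.141, -0.001, 3.104]
contact_force: [-0.3, 0.2, -3.2]
grip_width: 54.8
finger_force: 7.3
```

Run:
```python
from h import *
plan([455.4,216.2,33],np.pi-.12,0)
p,d,W=grab("wrist","w5"); P=cloud("wrist",d,W); hsv=cv2.cvtColor(p,cv2.COLOR_BGR2HSV); h,s,v=[hsv[...,i] for i in range(3)]
for n,m in(("or",(h>7)&(h<25)),("red",(h<6)|(h>172))):
    k=m&(s>120)&(v>80)&(P[...,2]>27)&(P[...,2]<45)
    q=P[k]
    if len(q)>20: print(n,len(q),np.percentile(q[:,2],[50,95]),cv2.minAreaRect(q[:,:2].astype(np.float32)))
```

```text
1 seg
[[-0.021  0.807 -0.001 -0.001 -0.002  0.104]]
or 1774 [35.1310687  36.58573839] ((449.3591003417969, 157.85052490234375), (10.119193077087402, 56.4721794128418), 87.87252807617188)
red 1042 [34.9031934  36.31241595] ((451.2189636230469, 111.63548278808594), (8.549040794372559, 45.38677978515625), 88.08257293701172)
```

>>> step_arm(targets=[0.6, 0, 0.2, 0, 0, 0, 0.02, 0.6, -0.01, 0.4, 0, 0, 0, 0.05, 0.6, -0.02, 0.6, 0, 0, 0, 0.075, 0.6, -0.02, 0.81, 0, 0, 0, 0.1, 0.6, -0.02, 0.81, 0, 0, 0, 0.1, 0.6, -0.02, 0.81, 0, 0, 0, 0.1])

```text
time: 8.78
tool_pos: [455.2, 216.5, 33.0]
tcp_rot: [-3.14, -0.001, 3.025]
contact_force: [0.3, 0.6, -2.6]
grip_width: 55.3
finger_force: 7.4
```

Run:
```python
from h import *
o=bot.get_obs(); plan([558.7,203.7,33],np.pi-.12,0); T=pose(o)
a,d,W=grab("scene","s1"); b,_,W2=grab("side","d1")
# reacher model at current pose (s=3.2: origin = tcp - 1.6 along reacher y), lifted 3
yaw=o["tcp_rot"][2]-np.pi; M=R.from_euler('z',yaw).as_matrix()
org=o["tool_pos"]*[1,1,0]+[0,0,3]-M@[0,1.6,0]; print(org,yaw)
pts=np.array([[180,20,13],[123,20,13],[170,-26,13],[105,31,18],[105,-31,18]])@M.T+org
box=np.array([[690.4,184.5,18]])
out=[]
for im,n,w in((a,"scene",W),(b,"side",W2)):
    for q in proj(n,w,pts): cv2.circle(im,tuple(q.round().astype(int)),1,(0,255,0),-1)
    c=proj(n,w,pts)[1].astype(int); x0,y0=c-[65,60]; out.append(cv2.resize(im[max(y0,0):y0+120,max(x0,0):x0+130],(520,480) if 0 else (400,370),interpolation=cv2.INTER_CUBIC))
cv2.imwrite("pics/sd1.png",np.hstack(out))
```

```text
2 seg
[[-0.521 -0.003 -0.    -0.001 -0.001  0.002]
 [-0.521 -0.002 -0.    -0.001 -0.001  0.002]]
[455.04723412 214.86181012   3.        ] -0.11673204875327459
```

View pics/sd1.png

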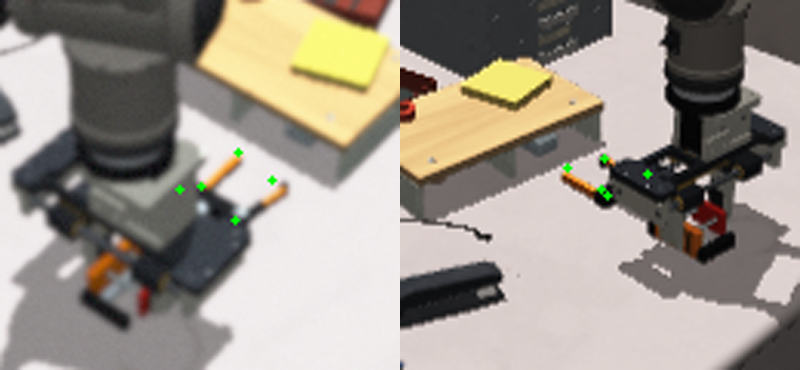

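The scene view shows the jaws in front of the right-hand bay. The predicted points sit about 1–3 px off the real tips, a fixed camera bias. I'll use the jaw tip as a fiducial to cross-check the box's y position.

Run:
```python
from h import *
o=bot.get_obs(); yaw=o["tcp_rot"][2]-np.pi; M=R.from_euler('z',yaw).as_matrix()
org=o["tool_pos"]*[1,1,0]+[0,0,3]-M@[0,1.6,0]
tipm=M@[152,22,13]+org
for n,f in(("scene","s1"),("side","d1")):
    z=np.load(f"pics/{f}.npz"); W=z["W"]; hsv=cv2.cvtColor(z["p"],cv2.COLOR_BGR2HSV).astype(int); h,s,v=[hsv[...,i] for i in range(3)]
    c=proj(n,W,[tipm])[0]; vv,uu=np.mgrid[0:400,0:640]
    k=(h>7)&(h<22)&(s>150)&(v>80)&(np.hypot(uu-c[0],vv-c[1])<17)
    nl,lab,st,cen=cv2.connectedComponentsWithStats(k.astype(np.uint8)); 
    i=1+np.argsort(-st[1:,4])[:2]
    for t in i:
        pts=np.argwhere(lab==t)[:,::-1].astype(float); w=onplane(n,W,pts,14); loc=(w-org)@M
        if len(w)>8: print(n,"jaw blob",len(w),"reacher-frame x",loc[:,0].min().round(1),loc[:,0].max().round(1),"y",np.percentile(loc[:,1],[5,50,95]).round(1))
    b=proj(n,W,[[690.4,184.5,9]])[0]
    k=(h>90)&(h<125)&(s>25)&(np.hypot(uu-b[0],vv-b[1])<14)
    nl,lab,st,cen=cv2.connectedComponentsWithStats(k.astype(np.uint8)); t=1+np.argmax(st[1:,4])
    print(n,"box",b.round(1),cen[t].round(1),st[t])
    y=int(cen[t][1])
    for r in range(st[t][1],st[t][1]+st[t][3]): 
        q=np.flatnonzero(lab[r]==t); print(r,q.min(),q.max(),end=' | ')
    print()
    x,y,w,hh,_=st[t]
    e=[(690.4-.9*0+15*a*.105,184.5+15*a,zz) for a in(-1,1) for zz in(0,18)]; print("pred face corners",proj(n,W,e).round(1).tolist())
```

```text
scene jaw blob 24 reacher-frame x 124.9 173.7 y [14.  16.3 18.6]
scene box [340.9 190. ] [342.5 190.5] [342 190   2   2   2]
190 342 342 | 191 343 343 | 
pred face corners [[345.0, 194.4], [345.5, 190.0], [336.5, 190.0], [336.9, 185.6]]
side jaw blob 33 reacher-frame x 123.9 176.9 y [24.2 30.1 37.1]
side box [311.  189.4] [305.5 188.5] [305 188   2   2   2]
188 305 305 | 189 306 306 | 
pred face corners [[314.1, 190.1], [314.1, 185.7], [307.8, 193.1], [307.8, 188.7]]
```

Run:
```python
from h import *
for n,f,(u0,u1,v0,v1) in(("scene","s1",(328,354,180,200)),("side","d1",(298,324,178,202))):
    z=np.load(f"pics/{f}.npz"); p=z["p"].astype(int); print(n,"B-R cols",u0)
    for v in range(v0,v1): print(v,' '.join(f"{x:3d}" for x in (p[v,u0:u1,0]-p[v,u0:u1,2])))
```

```text
scene B-R cols 328
180 -19 -27 -43 -60 -77 -93 -98 -94 -88 -87 -82 -81 -81 -86 -87 -88 -87 -90 -89 -88 -90 -91 -88 -90 -88 -85
181  -6 -14 -22 -30 -45 -62 -78 -94 -98 -95 -87 -85 -82 -81 -85 -86 -86 -86 -87 -90 -91 -91 -91 -91 -89 -88
182  -3  -7  -8 -13 -24 -32 -49 -67 -85 -97 -96 -92 -87 -84 -82 -82 -83 -87 -89 -89 -88 -91 -90 -91 -90 -87
183  -4  -4  -6  -7 -12 -18 -25 -37 -53 -68 -87 -95 -95 -89 -84 -83 -80 -84 -85 -86 -88 -90 -89 -86 -80 -71
184  -4  -3  -6  -6  -7 -10 -14 -17 -27 -39 -53 -74 -90 -97 -94 -89 -85 -85 -83 -82 -85 -86 -86 -78 -59 -47
185  -4  -4  -5  -4  -4  -4  -8  -8 -11 -16 -27 -43 -56 -76 -91 -97 -93 -88 -84 -82 -84 -84 -83 -77 -55 -43
186  -5  -5  -4  -4  -5  -3  -5  -4  -4  -8 -11 -14 -26 -44 -63 -81 -95 -98 -94 -87 -82 -82 -83 -80 -73 -64
187  -5  -6  -5  -4  -5  -3  -4  -4  -5  -4   0   0  -4 -16 -34 -50 -64 -82 -97 -96 -91 -86 -85 -82 -81 -77
188  -4  -4  -3  -3  -4  -5  -4  -3  -7  -4   1   6   6   1 -11 -21 -34 -51 -69 -86 -96 -93 -89 -84 -83 -83
189  -5  -4  -4  -3  -4  -6  -5  -3  -6  -1   1  10  12  10   6   1 -10 -22 -39 -55 -72 -88 -96 -92 -90 -83
1
[... 3006 characters left out ...]
 -11 -11 -14 -13 -14 -13 -13 -14 -13 -15
196  -6  -6  -7 -10  -9  -9 -11  -9 -10  -9  -9  -9  -9  -8 -11 -11 -15 -14 -22 -14 -14 -14 -13 -14 -14 -14
197  -6  -5  -6  -8  -9 -10  -9 -10 -10 -10  -9  -9 -12 -11 -14 -14 -14 -17 -80 -36 -25 -14 -14 -15 -14 -14
198  -5  -4  -5  -8  -8 -10 -10 -10  -9 -11 -11 -12 -15 -14 -15 -14 -14 -42 -189 -194 -122 -32 -21 -13 -13 -14
199  -8  -6  -8  -8  -8 -10 -10 -11 -11 -14 -14 -14 -15 -15 -14 -14 -15 -57 -65 -152 -192 -164 -80 -33 -22 -13
200  -9  -9 -10 -10 -10 -12 -12 -15 -15 -15 -15 -15 -13 -14 -13 -13 -14 -44 -64 -83 -69 -179 -192 -163 -80 -32
201  -9  -8  -8 -11 -10 -15 -14 -14 -14 -14 -15 -14 -14 -14 -14 -14 -14 -15 -23 -53 -70 -82 -93 -178 -193 -162
```

The three views agree that the box's y is about 183.5 ± 3, so both jaw gaps are safe. I'm entering slowly.

>>> step_arm(targets=[0.6, -0.2, 0, 0.01, 0, 0, 0, 0.6, -0.4, -0.01, 0.015, 0, 0, 0, 0.6, -0.52, -0.01, 0.015, 0, 0, 0, 0.6, -0.58, -0.01, 0.015, 0, 0, 0, 0.6, -0.64, -0.01, 0.015, 0, 0, 0, 0.6, -0.7, -0.01, 0.015, 0, 0, 0, 0.6, -0.7, -0.01, 0.015, 0, 0, 0])

```text
time: 9.75
tool_pos: [524.9, 208.1, 31.5]
tcp_rot: [-3.141, -0.001, 3.025]
contact_force: [0.2, 0.5, -2.6]
grip_width: 54.9
finger_force: 7.1
```

>>> step_arm(targets=[0.6, -0.05, 0, 0, 0, 0, 0, 0.6, -0.1, -0.01, 0, 0, 0, 0, 0.6, -0.16, -0.01, 0, 0, 0, 0, 0.6, -0.22, -0.01, 0, 0, 0, 0, 0.6, -0.28, -0.01, 0, 0, 0, 0, 0.6, -0.34, -0.01, 0, 0, 0, 0, 0.6, -0.34, -0.01, 0, 0, 0, 0])

```text
time: 10.62
tool_pos: [558.8, 203.1, 31.4]
tcp_rot: [-3.141, -0.001, 3.024]
contact_force: [-0.2, 0.5, -2.1]
grip_width: 54.9
finger_force: 7.1
```

>>> step_arm(targets=[0.58, 0, 0, 0, 0, 0, 0, 0.56, 0, 0, 0, 0, 0, 0, 0.545, 0, 0, 0, 0, 0, 0, 0.53, 0, 0, 0, 0, 0, 0, 0.53, 0, 0, 0, 0, 0, 0, 0.53, 0, 0, 0, 0, 0, 0])

```text
time: 11.38
tool_pos: [558.2, 203.2, 31.5]
tcp_rot: [-3.141, -0.001, 3.025]
contact_force: [-0.5, -0.4, -3.3]
grip_width: 48.8
finger_force: 9.7
```

>>> step_arm(targets=[0.52, 0, 0, 0, 0, 0, 0, 0.51, 0, 0, 0, 0, 0, 0, 0.51, 0, 0, 0, 0, 0, 0, 0.51, 0, 0, 0, 0, 0, 0])

```text
time: 11.88
tool_pos: [558.4, 202.9, 31.5]
tcp_rot: [-3.141, -0.001, 3.024]
contact_force: [0.8, -2.2, -3.2]
grip_width: 47.0
finger_force: 13.5
```

>>> step_arm(targets=[0.504, 0, 0, 0, 0, 0, 0, 0.5, 0, 0, 0, 0, 0, 0, 0.5, 0, 0, 0, 0, 0, 0, 0.5, 0, 0, 0, 0, 0, 0])

```text
time: 12.38
tool_pos: [558.4, 203.0, 31.5]
tcp_rot: [-3.141, -0.001, 3.025]
contact_force: [1.0, -3.2, -3.7]
grip_width: 46.0
finger_force: 16.1
```

The y force shows only the moving jaw pressing, so I'm easing the tool to -y to bring the fixed jaw up to the box.

>>> step_arm(targets=[0.5, 0, -0.01, 0, 0, 0, 0, 0.5, 0, -0.02, 0, 0, 0, 0, 0.5, 0, -0.02, 0, 0, 0, 0])

```text
time: 12.75
tool_pos: [558.0, 201.4, 31.5]
tcp_rot: [-3.141, -0.001, 3.025]
contact_force: [1.4, -1.9, -2.4]
grip_width: 45.8
finger_force: 14.4
```

>>> step_arm(targets=[0.5, 0, -0.01, 0, 0, 0, 0, 0.5, 0, -0.02, 0, 0, 0, 0, 0.5, 0, -0.02, 0, 0, 0, 0])

```text
time: 13.12
tool_pos: [557.8, 199.7, 31.6]
tcp_rot: [-3.141, -0.001, 3.026]
contact_force: [0.9, 3.5, -3.9]
grip_width: 45.7
finger_force: 16.2
```

>>> step_arm(targets=[0.495, 0, 0, 0, 0, 0, 0, 0.49, 0, 0, 0, 0, 0, 0, 0.49, 0, 0, 0, 0, 0, 0])

```text
time: 13.5
tool_pos: [557.9, 199.5, 31.5]
tcp_rot: [-3.141, -0.001, 3.025]
contact_force: [2.0, 5.6, -3.2]
grip_width: 45.3
finger_force: 21.5
```

>>> step_arm(targets=[0.49, 0, 0.005, 0, 0, 0, 0, 0.49, 0, 0.01, 0, 0, 0, 0, 0.49, 0, 0.01, 0, 0, 0, 0])

```text
time: 13.88
tool_pos: [557.9, 200.0, 31.5]
tcp_rot: [-3.141, -0.001, 3.024]
contact_force: [1.3, 3.2, -2.8]
grip_width: 45.4
finger_force: 20.8
```

>>> step_arm(targets=[0.487, 0, 0, 0, 0, 0, 0, 0.487, 0, 0, 0, 0, 0, 0, 0.487, 0, 0, 0, 0, 0, 0])

```text
time: 14.25
tool_pos: [557.9, 200.1, 31.5]
tcp_rot: [-3.141, -0.001, 3.025]
contact_force: [0.3, 2.9, -1.9]
grip_width: 44.9
finger_force: 22.2
```

>>> step_arm(targets=[0.482, 0, 0, 0, 0, 0, 0, 0.482, 0, 0, 0, 0, 0, 0, 0.482, 0, 0, 0, 0, 0, 0])

```text
time: 14.62
tool_pos: [557.9, 200.2, 31.5]
tcp_rot: [-3.141, -0.001, 3.025]
contact_force: [0.9, 3.6, -3.0]
grip_width: 44.2
finger_force: 24.9
```

>>> step_arm(targets=[0.482, 0.02, 0, 0, 0, 0, 0, 0.482, 0.05, 0, 0, 0, 0, 0, 0.482, 0.08, 0, 0, 0, 0, 0, 0.482, 0.11, 0, 0, 0, 0, 0])

```text
time: 15.12
tool_pos: [547.1, 201.1, 31.6]
tcp_rot: [-3.141, -0.001, 3.024]
contact_force: [5.6, -1.2, -4.1]
grip_width: 44.5
finger_force: 22.8
```

It's dragging at 5.6 N, so the box is coming along.

>>> step_arm(targets=[0.482, 0.06, 0, 0, 0, 0, 0, 0.482, 0.12, 0, 0, 0, 0, 0, 0.482, 0.18, 0, 0, 0, 0, 0, 0.482, 0.24, 0, 0, 0, 0, 0])

```text
time: 15.62
tool_pos: [522.5, 204.2, 31.5]
tcp_rot: [-3.141, -0.002, 3.025]
contact_force: [2.8, -0.5, -4.2]
grip_width: 44.4
finger_force: 23.2
```

>>> step_arm(targets=[0.482, 0.06, 0, 0, 0, 0, 0, 0.482, 0.12, 0, 0, 0, 0, 0, 0.482, 0.18, 0, 0, 0, 0, 0, 0.482, 0.24, 0, 0, 0, 0, 0, 0.482, 0.24, 0, 0, 0, 0, 0])

```text
time: 16.25
tool_pos: [498.2, 207.1, 31.4]
tcp_rot: [-3.14, -0.003, 3.025]
contact_force: [-1.4, 0.5, -1.9]
grip_width: 44.3
finger_force: 23.2
```

Run:
```python
from h import *
o=bot.get_obs(); u=np.array([.988,-.154]); print("pulled so far",(o["tool_pos"][:2]-[557.9,200.2])@u)
p,d,W=grab("scene","s2"); P=cloud("scene",d,W); b=p.astype(int); c=proj("scene",W,[[650,190,18]])[0]; vv,uu=np.mgrid[0:400,0:640]
k=(b[...,0]-b[...,2]>15)&(np.hypot(uu-c[0],vv-c[1])<40); q=P[k]; print(k.sum(), c)
if k.sum()>5: print(np.median(q,0),q.min(0),q.max(0))
```

```text
pulled so far -60.073366509929095
93 [332.91258511 195.39759677]
[664.58734154 176.95291859  16.13867331] [463.41018696 115.6998631   10.04578906] [686.92316638 193.68626373 114.38962204]
```

The box is following (seen near x≈665), so I'm pulling on.

>>> step_arm(targets=[0.482, 0.1, 0, 0, 0, 0, 0, 0.482, 0.2, 0, 0, 0, 0, 0, 0.482, 0.3, 0, 0, 0, 0, 0, 0.482, 0.4, 0, 0, 0, 0, 0, 0.482, 0.5, 0, 0, 0, 0, 0, 0.482, 0.6, 0, 0, 0, 0, 0, 0.482, 0.68, 0, 0, 0, 0, 0, 0.482, 0.74, 0, 0, 0, 0, 0, 0.482, 0.74, 0, 0, 0, 0, 0, 0.482, 0.74, 0, 0, 0, 0, 0])

```text
time: 17.55
tool_pos: [425.7, 215.7, 31.6]
tcp_rot: [-3.141, -0.002, 3.025]
contact_force: [-0.6, 0.4, -3.6]
grip_width: 44.0
finger_force: 23.2
```

Run:
```python
from h import *
o=bot.get_obs(); u=np.array([.988,-.154]); t=(o["tool_pos"][:2]-[557.9,200.2])@u; print("pulled",t)
for n,f in(("scene","s3"),("side","d3")):
    p,d,W=grab(n,f); P=cloud(n,d,W); b=p.astype(int); c=proj(n,W,[[588,200,18]])[0]; vv,uu=np.mgrid[0:400,0:640]
    k=(b[...,0]-b[...,2]>12)&(np.hypot(uu-c[0],vv-c[1])<35)&(P[...,2]<30); q=P[k]; print(n,k.sum())
    if k.sum()>5: print(np.median(q,0).round(),np.percentile(q,5,axis=0).round(),np.percentile(q,95,axis=0).round())
    if n=="scene": im=cv2.resize(p[int(c[1])-60:int(c[1])+60,int(c[0])-65:int(c[0])+65],(400,370),interpolation=cv2.INTER_CUBIC)
    else: cv2.imwrite("pics/sd3.png",np.hstack([im,cv2.resize(p[int(c[1])-60:int(c[1])+60,int(c[0])-65:int(c[0])+65],(400,370),interpolation=cv2.INTER_CUBIC)]))
```

```text
pulled -133.00530711912305
scene 94
[560. 183.  15.] [524. 171.   8.] [605. 206.  18.]
side 12
[571. 209.  18.] [560. 189.  16.] [611. 213.  22.]
```

View pics/sd3.png

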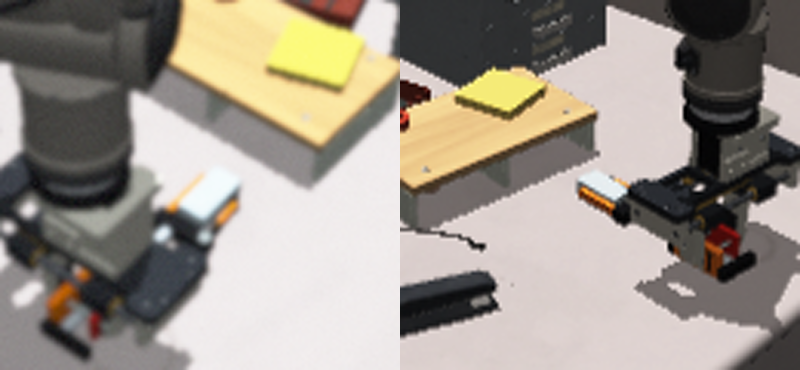

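The box is gripped between the jaws on open desk, well in front of the stand. I'm lowering 1 mm, releasing slowly, then lifting off.

>>> step_arm(targets=[0.482, 0, 0, 0.01, 0, 0, 0, 0.482, 0, 0, 0.012, 0, 0, 0, 0.5, 0, 0, 0.012, 0, 0, 0, 0.52, 0, 0, 0.012, 0, 0, 0, 0.55, 0, 0, 0.012, 0, 0, 0, 0.58, 0, 0, 0.012, 0, 0, 0, 0.61, 0, 0, 0.012, 0, 0, 0, 0.64, 0, 0, 0.012, 0, 0, 0, 0.7, 0, 0, 0.012, 0, 0, 0, 0.85, 0, 0, 0.012, 0, 0, 0, 1, 0, 0, 0.012, 0, 0, 0, 1, 0, 0, 0.012, 0, 0, 0, 1, 0, 0, 0.012, 0, 0, 0, 1, 0, 0, 0.012, 0, 0, 0])

```text
time: 19.4
tool_pos: [425.8, 215.7, 30.4]
tcp_rot: [-3.141, -0.001, 3.025]
contact_force: [0.1, -0.4, -0.6]
grip_width: 91.5
finger_force: 0.0
```

>>> step_arm(targets=[1, 0, 0, -0.1, 0, 0, 0, 1, 0, 0, -0.3, 0, 0, 0, 1, 0, 0, -0.6, 0, 0, 0, 1, 0, 0, -1, 0, 0, 0, 1, 0, 0, -1, 0, 0, 0])

```text
time: 20.02
tool_pos: [427.7, 216.4, 133.7]
tcp_rot: [3.14, 0.005, 3.025]
contact_force: [-0.4, 1.1, -0.3]
grip_width: 91.9
finger_force: 0.0
```

>>> step_arm(targets=[1, 0.25, 0, -0.5, 0, 0, 0, 1, 0.4, 0, -1, 0, 0, 0, 1, 0.4, 0, -1, 0, 0, 0, 1, 0.4, 0, -1, 0, 0, 0])

```text
time: 20.52
tool_pos: [385.9, 220.3, 229.7]
tcp_rot: [-3.14, -0.002, 3.025]
contact_force: [-0.6, 1.3, -0.3]
grip_width: 91.8
finger_force: 0.0
```

Run:
```python
from h import *
a,_,_=grab("scene","s4"); p,d,W=grab("wrist","w6")
c=proj("scene",np.load("pics/s4.npz")["W"],[[520,200,10]])[0].astype(int); im=cv2.resize(a[c[1]-60:c[1]+60,c[0]-65:c[0]+65],(400,370),interpolation=cv2.INTER_CUBIC)
cv2.imwrite("pics/fin.png",np.hstack([im,cv2.resize(p[:,120:520],(370,370))]))
P=cloud("wrist",d,W); hsv=cv2.cvtColor(p,cv2.COLOR_BGR2HSV); h,s,v=[hsv[...,i] for i in range(3)]
for n,m in(("or",(h>7)&(h<25)),("red",(h<6)|(h>172))):
    q=P[m&(s>120)&(v>80)&(P[...,2]>25)&(P[...,2]<45)&(P[...,0]<480)]
    if len(q)>20: print(n,len(q),np.percentile(q[:,2],95),cv2.minAreaRect(q[:,:2].astype(np.float32)))
```

```text
or 470 34.1580862021393 ((430.9554443359375, 238.49490356445312), (8.99040412902832, 63.38966369628906), 84.02960968017578)
red 275 33.86237497246475 ((424.8702697753906, 190.39910888671875), (8.131379127502441, 44.68260192871094), 81.39192199707031)
```

View pics/fin.png

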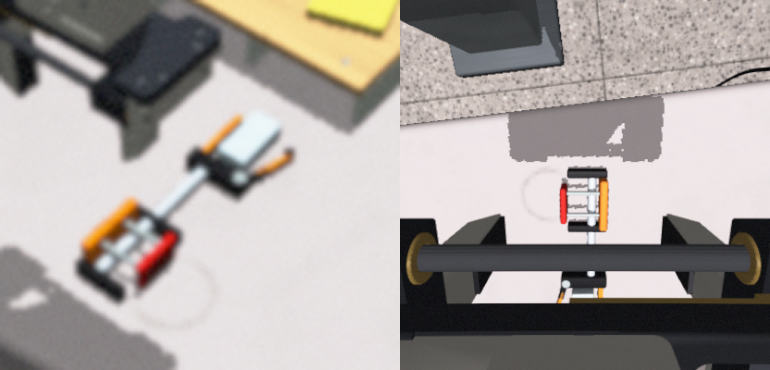

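The box lies flat on the open desk between the released jaws, at about crop (245,138). The reacher lies flat with its jaws and trigger open, and the robot is clear.

```bash
python3 -c "
from plant import bot
print(bot.close_job())"
```

```text
the job is handed in; nothing more can be done
None
```

I drew the coverslip box out with the reacher and handed the job in at about 20.5 s of the 64 s limit. It lies flat on the open desk, about 5 cm clear of the stand, with the trigger released, the reacher flat and the arm clear. The squeeze was about 8 N at most, estimated from the finger force. I did not re-check the eraser and bystanders afterwards, and the hand-in gave no verdict.

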